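Sort finished glass knobs into their stock trays

TASK

Sort the five glass cupboard knobs standing on the cork mat into the wooden stock trays: each goes into the tray whose sample knob has its colour, one knob to a well, standing upright on its steel foot on the floor of the well. They are glass, so set each one down rather than dropping it and tip none over. Leave the jar and the jacks where they are.

Things in the scene. Friction and masses are not known exactly. Their poses are not given: they have to be found in the camera images.
- blue_ball_center (a point): Cobalt blue glass cupboard knob, ball-shaped: head 40 mm across (straight-sided 30 to 38 mm up), 8 mm steel button on top, steel foot 28 mm across, neck 16 mm; 58 mm tall, about 0.11 kg. This point is the middle of the glass head, 34 mm above the underside of the foot; z up along its axis. Starts upright on the 3 mm cork mat.
- blue_bun_center (a point): Cobalt blue glass cupboard knob, flat bun shape: head 46 mm across, 28 mm thick (straight-sided 29 to 39 mm up), 20 mm steel button on top, steel foot 28 mm across, neck 16 mm; 51 mm tall, about 0.13 kg. This point is the middle of the glass head, 34 mm above the underside of the foot; z up along its axis. Starts upright on the 3 mm cork mat.
- amber_ball_center (a point): Amber (orange-yellow) glass cupboard knob, ball-shaped: head 40 mm across (straight-sided 30 to 38 mm up), 8 mm steel button on top, steel foot 28 mm across, neck 16 mm; 58 mm tall, about 0.11 kg. This point is the middle of the glass head, 34 mm above the underside of the foot; z up along its axis. Starts upright on the 3 mm cork mat.
- amber_bun_center (a point): Amber (orange-yellow) glass cupboard knob, flat bun shape: head 46 mm across, 28 mm thick (straight-sided 29 to 39 mm up), 20 mm steel button on top, steel foot 28 mm across, neck 16 mm; 51 mm tall, about 0.13 kg. This point is the middle of the glass head, 34 mm above the underside of the foot; z up along its axis. Starts upright on the 3 mm cork mat.
- red_ball_center (a point): Ruby red glass cupboard knob, ball-shaped: head 40 mm across (straight-sided 30 to 38 mm up), 8 mm steel button on top, steel foot 28 mm across, neck 16 mm; 58 mm tall, about 0.11 kg. This point is the middle of the glass head, 34 mm above the underside of the foot; z up along its axis. Starts upright on the 3 mm cork mat.
- blue_tray: Loose beech stock tray (0.3 kg, 13 mm thick) with two grey-lined square wells and, behind them, a fixed blue sample knob (34 mm ball, top 54 mm up, at x 61, y 0 mm). Origin: underside, midway between the wells; x to the sample, y along the wells, z up. Board spans x -37 to 85, y -88 to 88 mm. Wells 61 x 61 mm, centres x 0, y +43 and -43 mm, floor 5 mm and rim 13 mm above underside.
- amber_tray: Loose beech stock tray (0.3 kg, 13 mm thick) with two grey-lined square wells and, behind them, a fixed amber sample knob (34 mm ball, top 54 mm up, at x 61, y 0 mm). Origin: underside, midway between the wells; x to the sample, y along the wells, z up. Board spans x -37 to 85, y -88 to 88 mm. Wells 61 x 61 mm, centres x 0, y +43 and -43 mm, floor 5 mm and rim 13 mm above underside.
- red_tray: Loose beech stock tray (0.3 kg, 13 mm thick) with two grey-lined square wells and, behind them, a fixed red sample knob (34 mm ball, top 54 mm up, at x 61, y 0 mm). Origin: underside, midway between the wells; x to the sample, y along the wells, z up. Board spans x -37 to 85, y -88 to 88 mm. Wells 61 x 61 mm, centres x 0, y +43 and -43 mm, floor 5 mm and rim 13 mm above underside.
- jar_center (a point): Bystander: closed green glass jar with a steel lid, 68 mm across, 75 mm tall; this point is its centre, half-way up. Stands beside the trays and the mat, on one side or the other.
- jacks_center (a point): Bystander: glassblower's steel jacks (large U-shaped tweezers), lying flat, about 240 mm long, 64 mm wide, 13 mm high; this point is the middle, x along their length. They lie on the side away from the jar.
Mind the look-alikes: they are no part of the job. Leave any black, pink or turquoise look-alike of the part that bears amber_bun_center alone.

How it is judged (in metres and radians):
At the end, for the whole second after the job is handed in: Each knob stands in a well of its own colour's tray, one to a well: within 18 mm of the well's centre along each tray axis, foot on the well's floor (within 4 mm), upright within 0.12 rad, at rest (under 0.02 m/s); the trays lie flat on the bench (within 6 mm, 0.06 rad) ((((x of blue_ball_center in the frame of blue_tray between -0.018 and 0.018 m and y of blue_ball_center in the frame of blue_tray between 0.025 and 0.061 m and z of blue_ball_center in the frame of blue_tray between 0.035 and 0.043 m) and (x of blue_bun_center in the frame of blue_tray between -0.018 and 0.018 m and y of blue_bun_center in the frame of blue_tray between -0.061 and -0.025 m and z of blue_bun_center in the frame of blue_tray between 0.035 and 0.043 m)) or ((x of blue_ball_center in the frame of blue_tray between -0.018 and 0.018 m and y of blue_ball_center in the frame of blue_tray between -0.061 and -0.025 m and z of blue_ball_center in the frame of blue_tray between 0.035 and 0.043 m) and (x of blue_bun_center in the frame of blue_tray between -0.018 and 0.018 m and y of blue_bun_center in the frame of blue_tray between 0.025 and 0.061 m and z of blue_bun_center in the frame of blue_tray between 0.035 and 0.043 m))) and (((x of amber_ball_center in the frame of amber_tray between -0.018 and 0.018 m and y of amber_ball_center in the frame of amber_tray between 0.025 and 0.061 m and z of amber_ball_center in the frame of amber_tray between 0.035 and 0.043 m) and (x of amber_bun_center in the frame of amber_tray between -0.018 and 0.018 m and y of amber_bun_center in the frame of amber_tray between -0.061 and -0.025 m and z of amber_bun_center in the frame of amber_tray between 0.035 and 0.043 m)) or ((x of amber_ball_center in the frame of amber_tray between -0.018 and 0.018 m and y of amber_ball_center in the frame of amber_tray between -0.061 and -0.025 m and z of amber_ball_center in the frame of amber_tray between 0.035 and 0.043 m) and (x of amber_bun_center in the frame of amber_tray between -0.018 and 0.018 m and y of amber_bun_center in the frame of amber_tray between 0.025 and 0.061 m and z of amber_bun_center in the frame of amber_tray between 0.035 and 0.043 m))) and ((x of red_ball_center in the frame of red_tray between -0.018 and 0.018 m and y of red_ball_center in the frame of red_tray between 0.025 and 0.061 m and z of red_ball_center in the frame of red_tray between 0.035 and 0.043 m) or (x of red_ball_center in the frame of red_tray between -0.018 and 0.018 m and y of red_ball_center in the frame of red_tray between -0.061 and -0.025 m and z of red_ball_center in the frame of red_tray between 0.035 and 0.043 m)) and angle between each of blue_ball_center, blue_bun_center, amber_ball_center, amber_bun_center, red_ball_center's own z axis and vertical below 0.12 rad and linear speed of each of blue_ball, blue_bun, amber_ball, amber_bun, red_ball below 0.02 m/s and height (world z) of each of blue_tray, amber_tray, red_tray below 0.006 m and angle between each of blue_tray, amber_tray, red_tray's own z axis and vertical below 0.06 rad); the robot touches nothing.
It fails at once if a knob falls or flies free of the fingers faster than 0.7 m/s (a drop of more than about 25 mm) ((contact force between the fingers and blue_ball below 0.01 N and linear speed of blue_ball above 0.7 m/s) or (contact force between the fingers and blue_bun below 0.01 N and linear speed of blue_bun above 0.7 m/s) or (contact force between the fingers and amber_ball below 0.01 N and linear speed of amber_ball above 0.7 m/s) or (contact force between the fingers and amber_bun below 0.01 N and linear speed of amber_bun above 0.7 m/s) or (contact force between the fingers and red_ball below 0.01 N and linear speed of red_ball above 0.7 m/s)).
It fails at once if a knob is tipped over (more than 0.8 rad) (angle between any of blue_ball_center, blue_bun_center, amber_ball_center, amber_bun_center, red_ball_center's own z axis and vertical above 0.8 rad).
It fails at once if the jar disturbed: moved more than 20 mm (distance of jar_center from where it was at the start of the episode above 0.02 m).
It fails at once if the jacks disturbed: moved more than 20 mm (distance of jacks_center from where it was at the start of the episode above 0.02 m).
It also fails if it takes over 112 s, if anything falls off the work surface, if the arm or the gripper's body presses on something with over 40 N, if the wrist force passes 120 N, or if a joint passes its speed limit or range.

ROBOT

A 6-joint arm with a two-finger parallel gripper is mounted at the origin on the work surface. World frame = base frame: x ahead of the robot, y to its left, z up, the work surface at z = 0. Lengths are in mm, angles in rad, forces in N, time in s.
With the tool pointing down it reaches from about 375 to 925 mm from the base axis. Payload 5.7 kg.
Tool frame: the origin (TCP) lies between the finger pads; the fingertips stand 22 mm ahead of it and the grasp point (between the pads) lies 3 mm ahead of it; z points along the fingers, y is the line along which they close (so a half turn about z gives the same grasp; the last joint's range is limited). The gripper opens to 88 mm and grips with 3 to 60 N. Pads are 20 mm wide; open, the fingers measure 115 mm over their backs; the gripper's body (75 mm by 178 mm) begins 61 mm behind the grasp point.
Start: joints at [1.044, 0.359, 1.51, -0, 1.272, -0.115], TCP at [240.146, 549.813, 244.623] pointing down, gripper open.
Joint ranges: [-2.97, 2.97], [-1.01, 2.36], [0.21, 2.38], [-0.96, 4.11], [0.2, 2.71], [-2.98, 2.98]. Speed limits (rad/s): [2.39, 2.39, 3.14, 3.14, 3.14, 3.14].

INTERFACE

Orientations are given as a rotation vector (axis times angle).
In Python, from workcell import readout, optics, workorder gives the robot as it stands.
- The arm moves only by the tool arm_command, never from a script. Its argument "plan" is text: rows parted by semicolons, each of 5 numbers parted by spaces: the opening, from -1 (shut) to 1 (fully open), then the shift along the tool's x, y, z each as a share of 0.1 m, from -1 to 1, then the turn about the tool's z as a share of 60 degrees, from -1 to 1. In form: jaw tx ty tz spin; .... A call has 1 to 8 rows; each row is the pose to reach, as a shift and turn from the pose commanded when the call began, along the tool's axes at that moment; what a row does not reach only later rows make up. A row lasts 1/12 s, in which the tool goes at most 41.7 mm and 7.16 degrees, less where a joint would pass 70% of its speed; a pose out of reach is approached as far as the arm can. A call with a number of a shift or a turn outside -1 to 1 is refused whole. A call with a gripper value outside its range is refused whole. The fingers move at their own pace and stop on an object; the grip force is fixed at half the most. Time passes only in rows, so rows that repeat a pose let the fingers close. It gives the time, the measured TCP pose, the force, the opening and the grip force at its end, in the units of the state.
- readout.sense(): the state, without advancing time (a new reading comes with each control period).
- optics.get_image(name): name is "scene" or "side" or "wrist"; returns a dict with "color" (420x560x3 uint8, red, green, blue), "mtx" (3x3 intrinsics, pixels), "R" (3x3) and "t" (3): a world point X has camera coordinates R X + t. Camera axes: x right, y down, z forward; pixel columns grow to the right and rows downward; lengths in mm; the calibration is good to about 2 mm. The wrist camera is an equidistant fisheye: a pixel r from the principal point sees the ray r / f radians off the axis. A picture is of the moment at which its call begins. There is no depth.
- workorder.hand_in(): hands the job in; it is judged then, once.
The state is a dict: "time": time; "joints": joint angles; "dq": joint speeds; "effort": joint torques, N m; "ee_pos": TCP position; "eef_rot": TCP orientation; "force": force on the tool from outside, world axes, zero at the start; "moment": the same for the moment, N m; "width": opening from 0.0 (shut) to 1.0 (fully open); "gripper_force": force on a finger pad.
Only numpy, scipy, OpenCV 4.12 (cv2) and the standard library are available. Lean on these libraries where they do the work, as an engineer would, in place of code of your own. Each camera call takes 0.05 s, during which the arm holds its last target. There are 200 camera calls.

## Working session

There is one attempt and no reset: what is moved stays moved. The work goes in short steps, Python scripts to look and compute and a tool call to move; the robot and the scene stay as the last step left them, time stands still between calls to the robot, and variables do not carry over. Pictures are saved under pics/ and viewed, at most 14 in all, crops included, and the job is handed in when it is done.

Besides the shell and the picture viewer there is one more tool, called as name(argument=value, ...) on one line, values as JSON. arm_command: Moves the arm, as the interface text tells. Its arguments: {"type":"object","properties":{"plan":{"type":"string"}},"required":["plan"]}

```bash
mkdir -p pics
python3 - <<'E'
from workcell import readout, optics
import cv2
s=readout.sense(); print({k:s[k] for k in('time','ee_pos','eef_rot','width','force')})
for n in('scene','side','wrist'):
    d=optics.get_image(n); cv2.imwrite(f'pics/{n}0.png',d['color'][:,:,::-1]); print(n,d['mtx'].round(1).tolist(),d['R'].round(3).tolist(),d['t'].round(1).tolist())
E
```

```text
{'time': 0.0, 'ee_pos': array([239.83045106, 549.26699551, 243.83522241]), 'eef_rot': array([-6.42195548e-01, -3.07467529e+00,  2.71390747e-03]), 'width': 0.9999668550459138, 'force': array([-0.25971752, -0.07529295, -0.10003312])}
scene [[444.6, 0.0, 281.3], [0.0, 444.6, 212.7], [0.0, 0.0, 1.0]] [[0.658, 0.753, -0.005], [0.489, -0.432, -0.758], [-0.573, 0.496, -0.653]] [-304.3, -177.9, 1438.8]
side [[386.1, 0.0, 285.9], [0.0, 386.1, 211.2], [0.0, 0.0, 1.0]] [[-0.847, -0.531, 0.017], [-0.277, 0.415, -0.867], [0.453, -0.739, -0.499]] [390.3, 163.3, 1026.1]
wrist [[325.2, 0.0, 280.4], [0.0, 325.2, 210.5], [0.0, 0.0, 1.0]] [[0.4, 0.917, -0.001], [0.882, -0.384, 0.272], [0.249, -0.11, -0.962]] [-599.0, -33.5, 388.4]
```

View pics/scene0.png

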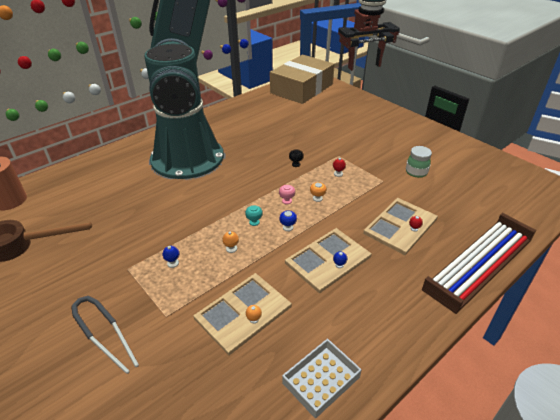

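View pics/side0.png

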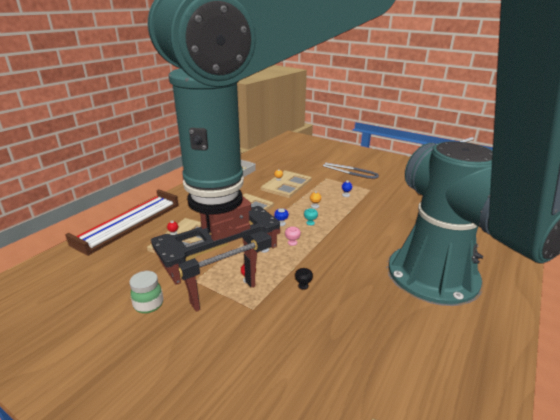

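View pics/wrist0.png

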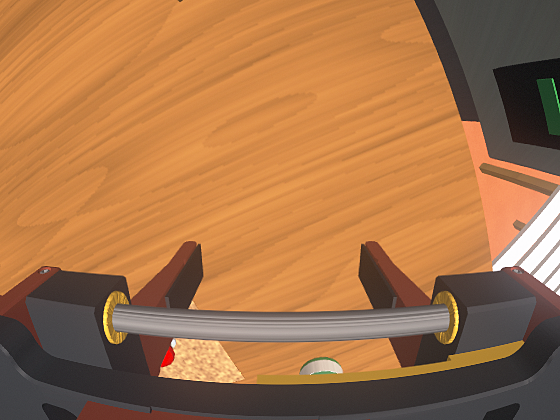

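Scene shows everything. Knob heads are at: blue (171,255) and (288,218), amber (231,240) and (318,189), red (339,165). Samples: amber (254,313), blue (340,258), red (416,223). Look-alikes: turquoise (254,214), pink (287,193), black (296,156). The side view is partly blocked by the gripper, and the wrist camera sees only empty bench, red and the jar.

```bash
cat > h.py <<'E'
from workcell import readout, optics
import cv2, numpy as np
from scipy.spatial.transform import Rotation as Ro
HUE={'blue':[(108,130)],'amber':[(10,22)],'red':[(0,6),(172,180)],'pink':[(160,172)],'turq':[(78,98)]}
def ray(d,uv):
    K=d['mtx']; x=np.array([(uv[0]-K[0,2])/K[0,0],(uv[1]-K[1,2])/K[1,1]])
    if d['name']=='wrist':
        r=np.hypot(*x); v=np.r_[x/r*np.sin(r),np.cos(r)] if r>1e-9 else np.array([0,0,1.])
    else: v=np.r_[x,1]
    return -d['R'].T@d['t'], d['R'].T@v
def cast(d,uv,z):
    o,v=ray(d,uv); return o+v*(z-o[2])/v[2]
def img(n):
    d=optics.get_image(n); d['name']=n; return d
def blobs(d,col,smin=150,vmin=60,amin=25):
    h=cv2.cvtColor(d['color'],cv2.COLOR_RGB2HSV); m=0
    for a,b in HUE[col]: m=m|cv2.inRange(h,(a,smin,vmin),(b,255,255))
    n,_,st,c=cv2.connectedComponentsWithStats(cv2.morphologyEx(m,cv2.MORPH_OPEN,np.ones((2,2),np.uint8)))
    return [(c[i],st[i]) for i in range(1,n) if st[i,4]>=amin]
def grey(d,vlo=60,vhi=190,smax=45,amin=80):
    h=cv2.cvtColor(d['color'],cv2.COLOR_RGB2HSV); m=cv2.inRange(h,(0,0,vlo),(180,smax,vhi))
    n,l,st,c=cv2.connectedComponentsWithStats(m)
    return [(c[i],st[i],cv2.minAreaRect(np.argwhere(l==i)[:,::-1].astype(np.float32))) for i in range(1,n) if st[i,4]>=amin]
E
python3 - <<'E'
from h import *
d=img('scene')
for c in HUE:
    for u,st in blobs(d,c,smin=150 if c!='pink' else 90):
        p=cast(d,u,37); 
        if 300<p[0]<950 and abs(p[1])<600: print(c,u.round(1),st[2:],p.round(0))
for u,st,r in grey(d):
    p=cast(d,u,5)
    if 300<p[0]<950 and abs(p[1])<500: print('grey',u.round(1),st[2:],p.round(0))
E
```

```text
blue [288.5 220.2] [ 16  13 147] [474.  15.  37.]
blue [482.9 262.3] [ 67  62 391] [883. 256.  37.]
blue [171.4 254.9] [ 16  15 174] [ 382. -277.   37.]
blue [340.5 259.5] [ 13  13 117] [658.  14.  37.]
amber [318.7 190.9] [ 16  12 142] [438. 160.  37.]
amber [231.  240.2] [ 15  15 176] [ 435. -140.   37.]
amber [254.  314.2] [ 15  15 166] [ 646. -235.   37.]
red [339.6 165.5] [ 12  12 116] [391. 295.  37.]
red [416.4 223.2] [ 12  11 107] [699. 253.  37.]
red [493.7 268.6] [ 69  65 522] [910. 257.  37.]
turq [254.3 215.6] [ 15  18 193] [401. -40.  37.]
grey [416.3 170.2] [ 24  15 169] [535. 490.   5.]
grey [400.8 212. ] [ 27  17 261] [626. 293.   5.]
grey [384.7 228.4] [ 28  20 295] [639. 208.   5.]
grey [473.1 255.9] [ 77  67 473] [847. 292.   5.]
grey [485.2 262.3] [65 60 83] [878. 295.   5.]
grey [488.4 266.4] [67 63 97] [889. 288.   5.]
grey [333.3 244.3] [ 30  23 330] [591.  63.   5.]
grey [308.1 260.6] [ 31  23 383] [589. -24.   5.]
grey [250.6 293.3] [ 34  25 476] [ 576. -192.    5.]
grey [ 92.6 319.8] [ 57  77 470] [ 408. -492.    5.]
grey [219.9 315.4] [ 36  30 563] [ 580. -279.    5.]
grey [321. 376.] [  79   79 1220] [ 825. -215.    5.]
```

arm_command(plan="1 -0.8 -0.6 0 -0.2; 1 -0.8 -0.6 0 -0.393; 1 -0.8 -0.6 0 -0.393; 1 -0.8 -0.6 0 -0.393; 1 -0.8 -0.6 0 -0.393; 1 -0.8 -0.6 0 -0.393")

```text
time: 0.7
ee_pos: [289.6, 462.8, 244.6]
eef_rot: [-0.004, -3.141, -0.0]
force: [-0.4, -0.5, 0.4]
width: 1.002
gripper_force: 0.0
```

arm_command(plan="1 -1 -0.85 0 0; 1 -1 -0.85 0 0; 1 -1 -0.85 0 0; 1 -1 -0.85 0 0; 1 -1 -0.85 0 0")

```text
time: 1.12
ee_pos: [391.1, 377.2, 244.5]
eef_rot: [0.007, 3.141, 0.0]
force: [-0.1, 0.1, -0.1]
width: 0.999
gripper_force: 0.0
```

arm_command(plan="1 0 -0.85 0 0; 1 0 -0.85 0 0; 1 0 -0.85 0 0; 1 0 -0.85 0 0; 1 0 -0.85 0 0")

```text
time: 1.53
ee_pos: [388.9, 294.2, 244.9]
eef_rot: [0.001, 3.141, 0.002]
force: [-0.4, -0.3, 1.2]
width: 0.999
gripper_force: 0.0
```

Run:
```python
from h import *
d=img('wrist'); cv2.imwrite('pics/w1.png',d['color'][:,:,::-1])
d2=img('side'); cv2.imwrite('pics/s1.png',d2['color'][:,:,::-1])
print(readout.sense()['ee_pos'], (-d['R'].T@d['t']).round(0))
for dd in (d,d2):
  for c in HUE:
    for u,st in blobs(dd,c):
        p=cast(dd,u,37)
        if 300<p[0]<750 and abs(p[1])<500:print(dd['name'],c,u.round(1),st,p.round(1))
for u,st,r in grey(d,amin=800): print(u.round(0),st,cast(d,r[0],5).round(0),np.round(r[1]))
```

```text
[389.23529746 294.61232619 244.83090896] [315. 294. 383.]
wrist blue [ 77.7 250.5] [ 62 236  30  32 568] [468.6  23.2  37. ]
wrist amber [326.3 116.8] [     0      0    560    313 109290] [310.2 342.6  37. ]
wrist amber [170.5 228. ] [151 209  38  39 527] [434.3 165.6  37. ]
wrist amber [  3.8 224.5] [  0 213  10  24 192] [ 434.8 -122.4   37. ]
wrist amber [ 79.6 271.6] [   0  257  163   43 1960] [500.3  18.1  37. ]
wrist amber [115.1 317.1] [105 292  25  53 604] [569.5  60.6  37. ]
wrist amber [179.5 363.2] [ 160  339   41   43 1096] [644.2 147.1  37. ]
wrist amber [375.9 363.1] [ 257  339  268   46 5440] [643.2 432.7  37. ]
wrist red [281.1 191.3] [263 174  37  36 990] [391.3 294.8  37. ]
wrist red [ 19.  313.1] [  0 292  42  54 653] [ 594.3 -150.8   37. ]
wrist turq [ 35.4 196.8] [ 25 182  22  30 485] [393.7 -38.2  37. ]
wrist turq [ 53.9 190.6] [ 48 184  10  17  83] [386.   -0.7  37. ]
side blue [347.5 187.7] [343 184  10   9  67] [ 371.5 -270.    37. ]
side blue [282. 216.] [276 212  13   9  91] [459.3  25.9  37. ]
side amber [278.9 174.3] [275 171   9   8  58] [ 635.8 -228.9   37. ]
side amber [316.1 198.3] [311 194  11  10  94] [ 426.4 -136.1   37. ]
side amber [264.8 241.3] [257 235  16  12 141] [425. 169.  37.]
side red [173.1 227.4] [168 223  11  10  84] [688.9 258.   37. ]
side red [249.  270.5] [242 264  15  14 165] [384.1 296.5  37. ]
side turq [311.4 216.1] [306 210  12  15 118] [382.9 -24.   37. ]
[ 68. 331.] [  26  296   86   73 3832] [641. -72.   5.] [95. 59.]
[496. 324.] [ 455  296   81   58 2891] [625. 661.   5.] [44. 88.]
[275. 329.] [  112   304   338    62 10641] [607. 294.   5.] [ 61. 337.]
[ 40. 394.] [   0  344  150   76 3548] [ 771. -110.    5.] [ 75. 149.]
[487. 401.] [ 320  346  240   74 4854] [745. 581.   5.] [ 73. 239.]
```

View pics/w1.png

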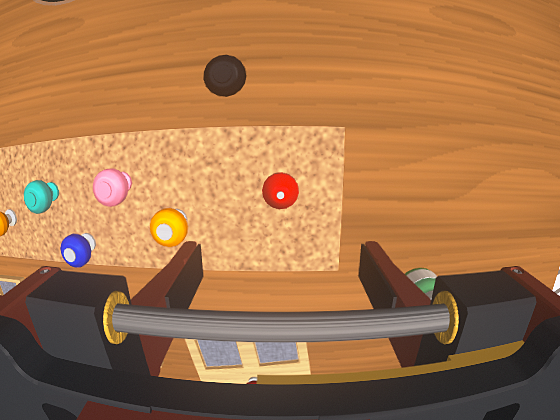

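Wrist view: red ball at (281,191) sits centred between the fingers at (391,295), which agrees with the scene measurement. Descending.

arm_command(plan="1 -0.02 0 0.4 0; 1 -0.02 0 0.8 0; 1 -0.02 0 1 0; 1 -0.02 0 1 0")

```text
time: 1.97
ee_pos: [388.3, 292.6, 140.6]
eef_rot: [0.002, -3.134, 0.006]
force: [-0.2, -0.4, -0.4]
width: 1.001
gripper_force: 0.0
```

arm_command(plan="1 0 0 0.3 0; 1 0 0 0.6 0; 1 0 0 0.85 0; 1 0 0 1 0; 1 0 0 1 0")

```text
time: 2.38
ee_pos: [390.6, 293.4, 43.1]
eef_rot: [0.001, -3.139, 0.002]
force: [-0.4, -0.3, -0.2]
width: 1.0
gripper_force: 0.0
```

arm_command(plan="1 0 0 0.05 0; 1 0 0 0.05 0; -1 0 0 0.05 0; -1 0 0 0.05 0; -1 0 0 0.05 0; -1 0 0 0.05 0; -1 0 0 0.05 0; -1 0 0 0.05 0")

```text
time: 3.05
ee_pos: [391.6, 292.8, 39.9]
eef_rot: [0.001, 3.141, 0.0]
force: [0.6, 0.3, -0.5]
width: 0.584
gripper_force: 0.0
```

arm_command(plan="-1 0 0 0 0; -1 0 0 0 0; -1 0 0 0 0; -1 0 0 0 0; -1 0 0 0 0; -1 0 0 0 0")

```text
time: 3.55
ee_pos: [391.5, 292.8, 39.7]
eef_rot: [0.0, 3.141, 0.0]
force: [0.0, -0.5, 0.7]
width: 0.441
gripper_force: 30.0
```

arm_command(plan="-1 0 0 -0.2 0; -1 0 0 -0.45 0; -1 -0.2 0 -0.7 0; -1 -0.5 0 -1 0; -1 -0.8 0 -1 0; -1 -1 0 -1 0; -1 -1 0 -1 0")

```text
time: 4.13
ee_pos: [496.7, 293.2, 140.6]
eef_rot: [0.003, 3.136, 0.003]
force: [0.5, 0.7, -1.0]
width: 0.438
gripper_force: 30.0
```

arm_command(plan="-1 -0.2 0 -0.3 0; -1 -0.5 0 -0.6 0; -1 -0.8 0 -0.8 0; -1 -1 0 -0.8 0; -1 -1 0 -0.8 0; -1 -1 0 -0.8 0")

```text
time: 4.63
ee_pos: [591.0, 292.3, 218.6]
eef_rot: [-0.002, -3.14, 0.001]
force: [-0.4, 0.3, -1.3]
width: 0.439
gripper_force: 30.0
```

```bash
cat > tray.py <<'E'
from h import *
import sys
def wells(d):
    h=cv2.cvtColor(d['color'],cv2.COLOR_RGB2HSV); m=cv2.inRange(h,(0,0,70),(180,60,200))
    n,l,st,c=cv2.connectedComponentsWithStats(cv2.morphologyEx(m,cv2.MORPH_OPEN,np.ones((3,3),np.uint8)))
    for i in range(1,n):
        if st[i,4]<300: continue
        k,_=cv2.findContours((l==i).astype(np.uint8),cv2.RETR_EXTERNAL,cv2.CHAIN_APPROX_NONE)
        P=np.array([cast(d,q,5)[:2] for q in k[0][:,0].astype(float)],np.float32)
        r=cv2.minAreaRect(P)
        if 45<min(r[1])and max(r[1])<75: print('well',c[i].round(0),np.round(r[0],1),np.round(r[1],1),round(r[2],1))
if __name__=='__main__':
    d=img('wrist'); cv2.imwrite(f'pics/{sys.argv[1]}.png',d['color'][:,:,::-1]); print(readout.sense()['ee_pos'].round(1))
    wells(d)
    for c in('red','blue','amber'):
        for u,st in blobs(d,c,amin=150):
            p=cast(d,u,37)
            if 300<p[0]<800 and abs(p[1])<500 and st[4]<2500: print(c,u.round(0),st[2:],p.round(1))
E
python3 tray.py w2
```

```text
[589.6 292.2 218.1]
well [ 45. 194.] [593.5 -28.1] [53.3 58.2] 88.7
well [ 94. 194.] [595.3  58.5] [54.9 57.9] 88.6
well [275. 215.] [627.2 286.4] [52.4 58.4] 8.0
well [204. 231.] [642.4 202. ] [57.6 57.6] 8.3
red [339. 275.] [  35   62 1102] [681.9 356.5  37. ]
red [ 36. 325.] [  93   80 1608] [790.4 -85.8  37. ]
blue [47. 96.] [ 31  37 631] [468.5  20.1  37. ]
blue [ 63. 248.] [ 21  25 366] [656.2  16.6  37. ]
amber [14.  6.] [ 42  18 414] [333.  -51.1  37. ]
amber [156.  55.] [ 44  39 616] [443.6 165.8  37. ]
amber [314. 306.] [ 24  19 210] [721.2 330.7  37. ]
amber [201. 322.] [ 15  56 360] [747.3 195.7  37. ]
amber [363. 311.] [ 16  37 255] [731.7 389.5  37. ]
amber [250. 308.] [ 24  11 165] [723.9 256.3  37. ]
amber [242. 348.] [ 34  10 197] [786. 244.  37.]
```

View pics/w2.png

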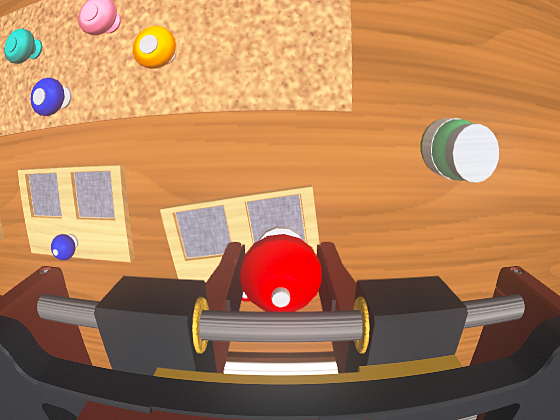

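Wrist view: the held red knob is at (280,275). The red tray wells are at (204,231) and (275,215), giving (642,202) and about (628.5,287), 86 mm apart. The jar at (465,150) is well clear.

arm_command(plan="-1 -0.2 -0.03 0.2 0; -1 -0.38 -0.055 0.45 0; -1 -0.38 -0.055 0.7 0; -1 -0.38 -0.055 0.9 0; -1 -0.38 -0.055 0.9 0; -1 -0.38 -0.055 0.9 0")

```text
time: 5.18
ee_pos: [626.3, 286.8, 127.7]
eef_rot: [0.001, -3.136, 0.003]
force: [0.5, 1.3, -0.7]
width: 0.44
gripper_force: 30.0
```

arm_command(plan="-1 0 0 0.25 0; -1 0 0 0.5 0; -1 0 0 0.7 0; -1 0 0 0.8 0; -1 0 0 0.84 0; -1 0 0 0.87 0; -1 0 0 0.87 0; -1 0 0 0.87 0")

```text
time: 5.85
ee_pos: [630.3, 287.6, 44.1]
eef_rot: [0.0, 3.14, 0.001]
force: [0.1, -0.2, -0.5]
width: 0.44
gripper_force: 30.0
```

arm_command(plan="0.5 0 0 0 0; 0.5 0 0 0 0; 0.5 0 0 0 0; 0.5 0 0 0 0; 0.5 0 0 0 0; 0.5 0 0 0 0; 0.5 0 0 0 0")

```text
time: 6.43
ee_pos: [629.4, 287.2, 42.6]
eef_rot: [-0.001, -3.141, 0.0]
force: [-0.9, 0.3, 0.3]
width: 0.753
gripper_force: 0.0
```

arm_command(plan="0.5 0 0 -0.3 0; 0.5 0 0 -0.7 0; 0.5 0 0 -1 0; 1 0.4 -0.3 -1 0; 1 0.8 -0.6 -1 0; 1 1 -0.65 -1 0; 1 1 -0.65 -1 0")

```text
time: 7.02
ee_pos: [519.4, 218.6, 141.1]
eef_rot: [-0.001, -3.13, 0.006]
force: [-1.4, -0.1, -1.3]
width: 0.986
gripper_force: 0.0
```

arm_command(plan="1 0.4 -0.3 0 0; 1 0.8 -0.6 0 0; 1 0.9 -0.6 0 0; 1 0.9 -0.6 0 0; 1 0.9 -0.6 0 0")

```text
time: 7.43
ee_pos: [438.3, 161.9, 142.8]
eef_rot: [-0.001, -3.141, 0.0]
force: [0.3, -0.3, 0.6]
width: 1.001
gripper_force: 0.0
```

```bash
python3 tray.py w3
```

```text
[440.2 162.4 143.1]
red [ 20. 315.] [ 42  50 568] [ 564.7 -152.9   37. ]
red [124. 414.] [120  18 999] [705.4 -39.8  37. ]
blue [122. 249.] [  48   48 1419] [468.5  21.7  37. ]
amber [282. 211.] [  59   60 1969] [434.  162.4  37. ]
amber [  6. 212.] [ 15  37 435] [ 434.7 -124.2   37. ]
amber [ 37. 270.] [ 114   27 1250] [498.2 -94.7  37. ]
amber [140. 281.] [ 35  30 518] [499.7  34.1  37. ]
amber [114. 318.] [ 25  52 652] [545.3  -4.6  37. ]
amber [449. 318.] [ 26  53 666] [545.3 330.2  37. ]
```

View pics/w3.png

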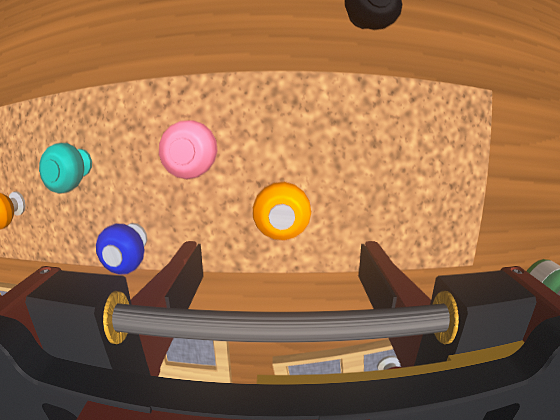

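Wrist view: amber bun head at (282,211) → (435,162), centred between the fingers; pink (188,150) is clear of them.

arm_command(plan="1 0.035 0 0.3 0; 1 0.035 0 0.6 0; 1 0.035 0 0.85 0; 1 0.035 0 1 0; 1 0.035 0 1 0; -1 0.035 0 1 0; -1 0.035 0 1 0; -1 0.035 0 1 0")

```text
time: 8.15
ee_pos: [437.5, 162.7, 43.6]
eef_rot: [0.0, 3.139, 0.001]
force: [0.2, 0.4, -0.3]
width: 0.812
gripper_force: 0.0
```

arm_command(plan="-1 0 0 0.026 0; -1 0 0 0.026 0; -1 0 0 0.026 0; -1 0 0 0.026 0; -1 0 0 0.026 0; -1 0 0 0.026 0; -1 0 0 0.026 0; -1 0 0 0.026 0")

```text
time: 8.82
ee_pos: [436.1, 162.3, 40.4]
eef_rot: [0.0, 3.141, 0.0]
force: [-0.5, -0.1, 5.2]
width: 0.506
gripper_force: 30.0
```

arm_command(plan="-1 0 0 -0.2 0; -1 0 0 -0.5 0; -1 -0.1 0 -0.8 0; -1 -0.3 -0.2 -1 0; -1 -0.5 -0.5 -1 0; -1 -0.6 -0.8 -1 0; -1 -0.6 -1 -1 0; -1 -0.6 -1 -1 0")

```text
time: 9.48
ee_pos: [496.4, 59.1, 140.0]
eef_rot: [0.004, 3.142, -0.002]
force: [-0.1, 0.3, -2.0]
width: 0.509
gripper_force: 30.0
```

arm_command(plan="-1 -0.2 -0.3 -0.3 0; -1 -0.4 -0.6 -0.6 0; -1 -0.5 -0.9 -0.7 0; -1 -0.5 -1 -0.7 0; -1 -0.5 -1 -0.7 0")

```text
time: 9.9
ee_pos: [547.2, -39.9, 210.9]
eef_rot: [0.005, 3.139, -0.002]
force: [0.2, 0.8, -2.2]
width: 0.507
gripper_force: 30.0
```

arm_command(plan="-1 0 -0.3 0 0; -1 0 -0.65 0 0; -1 0 -0.95 0 0; -1 0 -1 0 0; -1 0 -1 0 0; -1 0 -1 0 0")

```text
time: 10.4
ee_pos: [544.6, -136.0, 209.0]
eef_rot: [-0.001, -3.139, -0.003]
force: [0.1, 0.6, -1.0]
width: 0.516
gripper_force: 30.0
```

```bash
python3 tray.py w4
```

```text
[ 544.8 -135.7  209.2]
well [227. 220.] [ 580.2 -194.1] [57.3 58.3] 2.2
well [157. 224.] [ 583.6 -280.5] [57.5 57.2] 1.8
well [374. 232.] [594.  -27.3] [57.5 57.6] 89.0
well [440. 232.] [595.7  59.3] [56.5 57.5] 88.9
well [518. 256.] [639.5 202.5] [47.6 54.2] 8.6
blue [143.  35.] [ 35  27 663] [ 376. -274.   37.]
blue [434. 125.] [ 36  44 887] [468.3  20.1  37. ]
amber [275.  85.] [  43   42 1083] [ 435.9 -140.8   37. ]
amber [192. 276.] [ 26  12 206] [ 631.9 -232.8   37. ]
amber [189. 323.] [ 19  57 469] [ 697.2 -244.6   37. ]
amber [375. 325.] [ 18  57 489] [699.9 -23.7  37. ]
amber [ 91. 347.] [ 24  42 396] [ 757.8 -402.4   37. ]
```

View pics/w4.png

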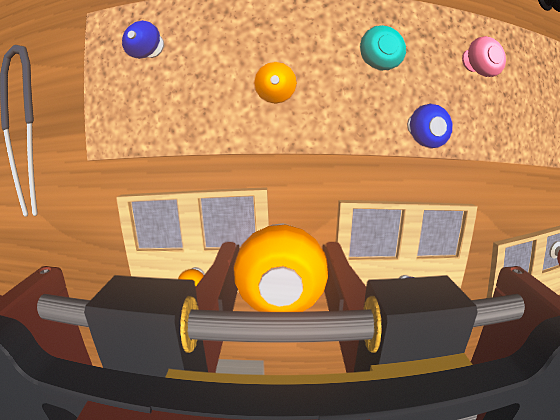

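Wrist view: amber wells at (227,220) and (157,224) → (580,-194) and (584,-280.5). Blue wells at (374,232) and (440,232) → (594,-27) and (596,59). The held bun is upright and the jacks at (20,130) are far off.

arm_command(plan="-1 -0.2 -0.25 0 0; -1 -0.36 -0.45 0.2 0; -1 -0.36 -0.58 0.45 0; -1 -0.36 -0.58 0.7 0; -1 -0.36 -0.58 0.9 0; -1 -0.36 -0.58 0.9 0; -1 -0.36 -0.58 0.9 0")

```text
time: 11.03
ee_pos: [580.8, -193.6, 119.0]
eef_rot: [0.002, -3.138, -0.003]
force: [0.5, -0.6, 0.2]
width: 0.511
gripper_force: 30.0
```

arm_command(plan="-1 0 0 0.25 0; -1 0 0 0.5 0; -1 0 0 0.65 0; -1 0 0 0.72 0; -1 0 0 0.75 0; -1 0 0 0.775 0; -1 0 0 0.775 0; -1 0 0 0.775 0")

```text
time: 11.7
ee_pos: [582.7, -196.0, 43.8]
eef_rot: [0.0, 3.14, -0.001]
force: [-0.0, 0.3, -0.9]
width: 0.512
gripper_force: 30.0
```

arm_command(plan="0.6 0 0 0 0; 0.6 0 0 0 0; 0.6 0 0 0 0; 0.6 0 0 0 0; 0.6 0 0 0 0; 0.6 0 0 0 0; 0.6 0 0 0 0")

```text
time: 12.28
ee_pos: [581.8, -195.8, 42.6]
eef_rot: [-0.0, -3.142, 0.0]
force: [-0.4, 0.2, 0.1]
width: 0.8
gripper_force: 0.0
```

arm_command(plan="0.6 0 0 -0.3 0; 0.6 0 0 -0.7 0; 0.6 0 0 -1 0; 1 0.4 0.2 -1 0; 1 0.8 0.4 -1 0; 1 1 0.55 -1 0; 1 1 0.55 -1 0")

```text
time: 12.87
ee_pos: [474.2, -136.5, 141.7]
eef_rot: [0.0, -3.134, -0.006]
force: [-0.4, 0.9, -0.3]
width: 0.998
gripper_force: 0.0
```

arm_command(plan="1 0.4 0 0 0; 1 0.46 0 0 0; 1 0.46 0 0 0; 1 0.46 0 0 0; 1 0.46 0 0 0")

```text
time: 13.28
ee_pos: [437.7, -141.6, 143.0]
eef_rot: [0.001, 3.139, -0.002]
force: [-0.3, -0.4, 1.0]
width: 0.997
gripper_force: 0.0
```

```bash
python3 tray.py w5
```

```text
[ 437.7 -141.5  142.9]
red [ 21. 317.] [ 42  50 506] [ 566.6 -455.9   37. ]
red [118. 414.] [ 97  18 912] [ 708.6 -353.4   37. ]
blue [117. 144.] [  44   41 1299] [ 377.3 -275.1   37. ]
blue [459. 249.] [  40   48 1065] [469.3  20.4  37. ]
amber [282. 210.] [  52   52 1752] [ 433.2 -140.7   37. ]
amber [  7. 247.] [ 20  89 722] [ 474.1 -440.    37. ]
amber [529. 271.] [  99   38 1218] [500.1 123.6  37. ]
amber [  3. 285.] [ 11  28 178] [ 524.6 -469.7   37. ]
amber [426. 279.] [ 52  31 681] [497.9 -10.   37. ]
amber [115. 318.] [ 26  53 659] [ 544.9 -308.2   37. ]
amber [449. 318.] [ 26  53 645] [545.5  27.1  37. ]
amber [226. 356.] [ 47  36 957] [ 582.2 -195.6   37. ]
```

View pics/w5.png

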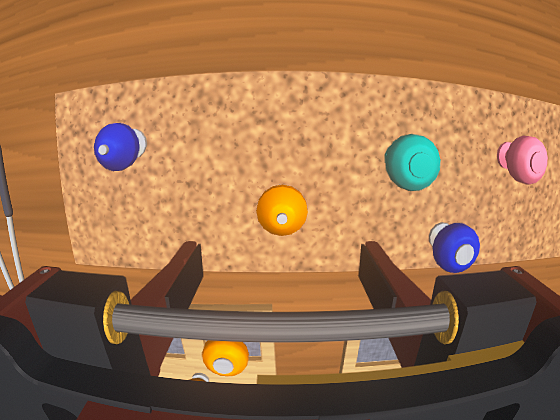

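Wrist view: amber ball at (282,210) → (434.5,-141), centred between the fingers. The placed bun at (226,356) reads (582,-196), upright in its well.

arm_command(plan="1 0.03 0.005 0.3 0; 1 0.03 0.005 0.6 0; 1 0.03 0.005 0.85 0; 1 0.03 0.005 1 0; 1 0.03 0.005 1 0; -1 0.03 0.005 1 0; -1 0.03 0.005 1 0; -1 0.03 0.005 1 0")

```text
time: 14.0
ee_pos: [434.1, -140.8, 43.6]
eef_rot: [0.0, 3.139, -0.002]
force: [0.3, 0.2, -0.3]
width: 0.812
gripper_force: 0.0
```

arm_command(plan="-1 0 0 0.026 0; -1 0 0 0.026 0; -1 0 0 0.026 0; -1 0 0 0.026 0; -1 0 0 0.026 0; -1 0 0 0.026 0; -1 0 0 0.026 0; -1 0 0 0.026 0")

```text
time: 14.67
ee_pos: [432.9, -140.3, 40.2]
eef_rot: [0.0, 3.141, -0.0]
force: [0.1, 0.2, 5.9]
width: 0.442
gripper_force: 30.0
```

arm_command(plan="-1 0 0 0 0; -1 0 0 0 0; -1 0 0 0 0")

```text
time: 14.92
ee_pos: [432.9, -140.3, 40.2]
eef_rot: [0.0, 3.141, -0.0]
force: [-0.3, 0.8, 5.5]
width: 0.439
gripper_force: 30.0
```

arm_command(plan="-1 0 0 -0.25 0; -1 0 0 -0.6 0; -1 -0.1 -0.1 -0.9 0; -1 -0.3 -0.3 -1 0; -1 -0.5 -0.5 -1 0; -1 -0.75 -0.7 -1 0; -1 -0.75 -0.7 -1 0")

```text
time: 15.5
ee_pos: [513.4, -214.8, 141.0]
eef_rot: [0.002, 3.134, -0.007]
force: [1.6, -0.8, -1.2]
width: 0.441
gripper_force: 30.0
```

arm_command(plan="-1 -0.25 -0.25 0 0; -1 -0.5 -0.5 0 0; -1 -0.757 -0.702 0 0; -1 -0.757 -0.702 0 0; -1 -0.757 -0.702 0.2 0; -1 -0.757 -0.702 0.4 0; -1 -0.757 -0.702 0.4 0; -1 -0.757 -0.702 0.4 0")

```text
time: 16.17
ee_pos: [581.7, -279.2, 98.4]
eef_rot: [-0.0, -3.138, -0.004]
force: [-0.4, -0.8, -0.5]
width: 0.442
gripper_force: 30.0
```

```bash
python3 tray.py w6
```

```text
[ 582.7 -279.8   99.7]
well [378. 208.] [ 580.5 -194.9] [57.9 57.7] 2.3
well [279. 213.] [ 581.3 -280.9] [53.7 58.1] 1.8
well [538. 230.] [594.1 -26. ] [52.7 58. ] 88.9
red [126. 414.] [ 126   18 1008] [ 784.4 -439.9   37. ]
amber [391. 234.] [  65   66 1546] [ 580.8 -204.    37. ]
amber [201. 324.] [ 16  57 408] [ 653.1 -339.8   37. ]
amber [363. 325.] [ 16  57 436] [ 654.3 -216.9   37. ]
amber [ 96. 348.] [ 32  43 748] [ 692.1 -445.5   37. ]
```

arm_command(plan="-1 0 0 0.25 0; -1 0 0 0.4 0; -1 0 0 0.5 0; -1 0 0 0.55 0; -1 0 0 0.575 0; -1 0 0 0.575 0; -1 0 0 0.575 0")

```text
time: 16.8
ee_pos: [584.0, -280.8, 43.4]
eef_rot: [0.0, 3.14, -0.001]
force: [0.4, -0.2, -0.6]
width: 0.438
gripper_force: 30.0
```

arm_command(plan="0.5 0 0 0 0; 0.5 0 0 0 0; 0.5 0 0 0 0; 0.5 0 0 0 0; 0.5 0 0 0 0; 0.5 0 0 0 0; 0.5 0 0 0 0")

```text
time: 17.38
ee_pos: [583.5, -280.5, 42.5]
eef_rot: [-0.0, -3.142, 0.0]
force: [0.2, 0.8, 0.0]
width: 0.749
gripper_force: 0.0
```

arm_command(plan="0.5 0 0 -0.3 0; 0.5 0 0 -0.7 0; 0.5 0 0 -1 0; 1 0.4 0 -1 0; 1 0.8 0 -1 0; 1 1 0.05 -1 0; 1 1 0.05 -1 0")

```text
time: 17.97
ee_pos: [478.3, -273.5, 142.3]
eef_rot: [-0.002, -3.137, -0.004]
force: [-0.6, 0.2, -1.0]
width: 0.989
gripper_force: 0.0
```

arm_command(plan="1 0.4 0 0 0; 1 0.8 0 0 0; 1 1 0 0 0; 1 1 0 0 0; 1 1 0 0 0; 1 1 0 0 0")

```text
time: 18.47
ee_pos: [385.2, -276.5, 142.9]
eef_rot: [0.001, 3.14, -0.002]
force: [-0.3, -0.1, -1.0]
width: 0.997
gripper_force: 0.0
```

```bash
python3 tray.py w7
```

```text
[ 385.4 -276.4  142.9]
red [154. 367.] [ 15  18 150] [ 554.6 -411.6   37. ]
red [126. 414.] [123  18 984] [ 653.1 -475.1   37. ]
blue [285. 206.] [  44   46 1492] [ 377.3 -273.8   37. ]
blue [549. 277.] [ 22  20 269] [459.1  26.5  37. ]
amber [ 78. 226.] [  42  103 2395] [ 395.8 -462.6   37. ]
amber [115. 317.] [ 25  53 617] [ 491.5 -442.3   37. ]
amber [448. 317.] [ 25  53 639] [ 491.9 -108.7   37. ]
```

View pics/w7.png

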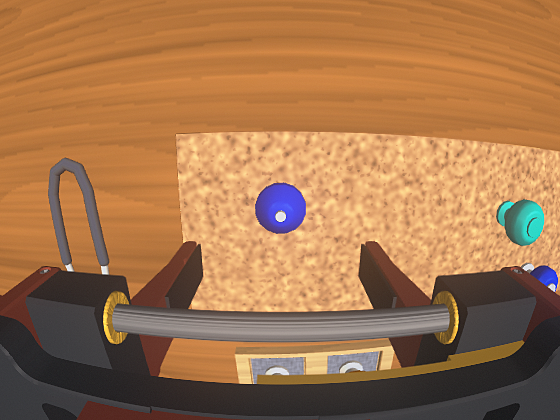

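Wrist view: blue ball head spans about (280,208) → (380,-277). The jacks at (80,220) are about 180 mm away.

arm_command(plan="1 0.05 -0.005 0.3 0; 1 0.05 -0.005 0.6 0; 1 0.05 -0.005 0.85 0; 1 0.05 -0.005 1 0; 1 0.05 -0.005 1 0; -1 0.05 -0.005 1 0; -1 0.05 -0.005 1 0; -1 0.05 -0.005 1 0")

```text
time: 19.18
ee_pos: [379.7, -276.7, 43.5]
eef_rot: [-0.0, 3.14, -0.003]
force: [0.4, -1.1, 0.4]
width: 0.812
gripper_force: 0.0
```

arm_command(plan="-1 0 0 0.026 0; -1 0 0 0.026 0; -1 0 0 0.026 0; -1 0 0 0.026 0; -1 0 0 0.026 0; -1 0 0 0.026 0; -1 0 0 0.026 0; -1 0 0 0.026 0")

```text
time: 19.85
ee_pos: [378.6, -276.1, 40.1]
eef_rot: [0.001, 3.141, -0.001]
force: [-0.9, -0.1, 4.7]
width: 0.445
gripper_force: 30.0
```

arm_command(plan="-1 0 0 0 0; -1 0 0 0 0; -1 0 0 0 0")

```text
time: 20.1
ee_pos: [378.5, -276.1, 40.1]
eef_rot: [0.0, 3.141, -0.001]
force: [-1.1, 0.8, 5.4]
width: 0.444
gripper_force: 30.0
```

arm_command(plan="-1 0 0 -0.25 0; -1 0 0 -0.6 0; -1 -0.1 0.1 -0.9 0; -1 -0.2 0.3 -1 0; -1 -0.4 0.5 -1 0; -1 -0.4 0.5 -1 0; -1 -0.4 0.5 -1 0")

```text
time: 20.68
ee_pos: [418.8, -225.1, 139.8]
eef_rot: [0.004, -3.141, 0.0]
force: [-0.3, 0.7, -0.3]
width: 0.443
gripper_force: 30.0
```

arm_command(plan="-1 -0.2 0.25 0 0; -1 -0.45 0.5 0 0; -1 -0.7 0.75 0 0; -1 -0.9 1 0 0; -1 -0.9 1 0 0")

```text
time: 21.1
ee_pos: [511.1, -123.4, 139.3]
eef_rot: [-0.003, 3.14, 0.002]
force: [0.2, -0.1, -0.9]
width: 0.438
gripper_force: 30.0
```

arm_command(plan="-1 -0.2 0.25 0 0; -1 -0.45 0.5 0 0; -1 -0.7 0.75 0 0; -1 -0.86 0.98 0 0; -1 -0.86 0.98 0.2 0; -1 -0.86 0.98 0.4 0; -1 -0.86 0.98 0.4 0; -1 -0.86 0.98 0.4 0")

```text
time: 21.77
ee_pos: [592.3, -28.8, 98.2]
eef_rot: [-0.001, -3.137, -0.001]
force: [0.0, -0.4, -0.3]
width: 0.44
gripper_force: 30.0
```

```bash
python3 tray.py w8
```

```text
[593.5 -29.   99.4]
well [ 92. 202.] [ 580.3 -195.1] [57.6 55.2] 2.0
well [ 21. 207.] [ 583.5 -280.8] [57.7 50.5] 2.4
well [283. 213.] [591.9 -26.8] [59.8 53.7] 88.5
well [391. 224.] [595.7  58.5] [57.4 58. ] 88.5
red [ 24. 317.] [ 35  34 427] [ 682.8 -279.6   37. ]
red [ 64. 352.] [ 54  28 450] [ 717.1 -238.7   37. ]
red [123. 414.] [111  18 945] [ 795.8 -194.7   37. ]
amber [ 70. 219.] [  53   60 1050] [ 581.5 -187.1   37. ]
amber [  6. 223.] [ 16  43 528] [ 586.  -265.4   37. ]
amber [  3. 283.] [ 10  32 187] [ 647.3 -295.5   37. ]
amber [201. 323.] [ 16  57 376] [662.9 -89.3  37. ]
amber [365. 315.] [  9  36 166] [656.1  34.1  37. ]
amber [ 96. 348.] [ 32  43 744] [ 702.8 -195.2   37. ]
amber [362. 345.] [ 14  19 151] [685.6  35.5  37. ]
```

arm_command(plan="-1 0 0.015 0.25 0; -1 0 0.015 0.4 0; -1 0 0.015 0.5 0; -1 0 0.015 0.55 0; -1 0 0.015 0.575 0; -1 0 0.015 0.575 0; -1 0 0.015 0.575 0")

```text
time: 22.4
ee_pos: [595.2, -26.8, 43.2]
eef_rot: [0.001, 3.14, -0.0]
force: [0.5, -0.3, -1.5]
width: 0.439
gripper_force: 30.0
```

arm_command(plan="0.5 0 0 0 0; 0.5 0 0 0 0; 0.5 0 0 0 0; 0.5 0 0 0 0; 0.5 0 0 0 0; 0.5 0 0 0 0; 0.5 0 0 0 0")

```text
time: 22.98
ee_pos: [594.5, -26.4, 42.4]
eef_rot: [-0.0, -3.142, 0.0]
force: [0.2, -0.1, 0.4]
width: 0.751
gripper_force: 0.0
```

arm_command(plan="0.5 0 0 -0.3 0; 0.5 0 0 -0.7 0; 0.5 0 0 -1 0; 1 0.4 0.2 -1 0; 1 0.8 0.4 -1 0; 1 1 0.49 -1 0; 1 1 0.49 -1 0")

```text
time: 23.57
ee_pos: [487.1, 24.7, 141.7]
eef_rot: [0.002, -3.134, -0.002]
force: [-0.7, 0.9, 0.3]
width: 0.99
gripper_force: 0.0
```

arm_command(plan="1 0.22 0 0 0; 1 0.22 0 0 0; 1 0.22 0 0 0; 1 0.22 0 0 0")

```text
time: 23.9
ee_pos: [474.2, 22.2, 142.6]
eef_rot: [0.001, 3.14, -0.0]
force: [0.4, -0.6, -0.1]
width: 0.998
gripper_force: 0.0
```

```bash
python3 tray.py w9
```

```text
[474.4  22.2 142.6]
red [ 19. 310.] [ 42  61 820] [ 593.4 -290.5   37. ]
red [125. 414.] [ 122   18 1027] [ 741.6 -178.    37. ]
blue [277. 209.] [  57   57 1978] [468.4  19.   37. ]
blue [230. 349.] [ 40  19 490] [607.9 -26.7  37. ]
amber [115. 318.] [ 26  53 659] [ 580.8 -144.    37. ]
amber [449. 318.] [ 26  53 660] [581.1 190.5  37. ]
```

View pics/w9.png

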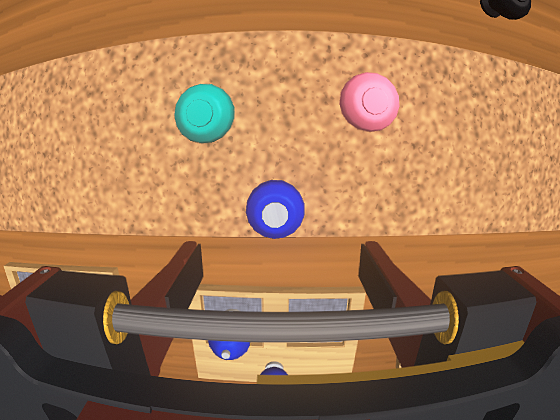

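Wrist view: blue bun at (275,209) → (470,18). The blue ball at (230,349) stands in its well. Turquoise and pink are clear of the fingers.

arm_command(plan="1 0.04 -0.045 0.3 0; 1 0.04 -0.045 0.6 0; 1 0.04 -0.045 0.85 0; 1 0.04 -0.045 1 0; 1 0.04 -0.045 1 0; -1 0.04 -0.045 1 0; -1 0.04 -0.045 1 0; -1 0.04 -0.045 1 0")

```text
time: 24.62
ee_pos: [470.0, 17.9, 43.4]
eef_rot: [0.001, 3.139, -0.001]
force: [-0.5, -0.8, -0.1]
width: 0.812
gripper_force: 0.0
```

arm_command(plan="-1 0 0 0.026 0; -1 0 0 0.026 0; -1 0 0 0.026 0; -1 0 0 0.026 0; -1 0 0 0.026 0; -1 0 0 0.026 0; -1 0 0 0.026 0; -1 0 0 0.026 0")

```text
time: 25.28
ee_pos: [468.7, 18.0, 40.1]
eef_rot: [0.0, 3.141, -0.0]
force: [-1.2, -0.4, 6.6]
width: 0.509
gripper_force: 30.0
```

arm_command(plan="-1 0 0 0 0; -1 0 0 0 0; -1 0 0 0 0")

```text
time: 25.53
ee_pos: [468.7, 18.0, 40.1]
eef_rot: [0.0, 3.141, -0.0]
force: [-1.2, 0.2, 5.5]
width: 0.508
gripper_force: 30.0
```

arm_command(plan="-1 0 0 -0.25 0; -1 0 0 -0.6 0; -1 -0.1 0.05 -0.9 0; -1 -0.3 0.2 -1 0; -1 -0.6 0.41 -1 0; -1 -0.8 0.41 -1 0; -1 -0.8 0.41 -1 0")

```text
time: 26.12
ee_pos: [553.7, 59.8, 140.6]
eef_rot: [-0.002, 3.135, -0.0]
force: [-0.2, -0.5, -1.5]
width: 0.507
gripper_force: 30.0
```

arm_command(plan="-1 -0.25 0 0 0; -1 -0.47 0 0.05 0; -1 -0.47 0 0.25 0; -1 -0.47 0 0.4 0; -1 -0.47 0 0.4 0; -1 -0.47 0 0.4 0; -1 -0.47 0 0.4 0")

```text
time: 26.7
ee_pos: [595.0, 58.9, 100.0]
eef_rot: [-0.001, -3.141, 0.0]
force: [1.1, -0.7, -0.9]
width: 0.509
gripper_force: 30.0
```

```bash
python3 tray.py w10
```

```text
[595.6  58.9 100.5]
well [ 22. 202.] [ 580.3 -193. ] [57.7 47.5] 2.1
well [179. 208.] [593.9 -26.9] [57.3 57.5] 88.5
well [276. 206.] [590.4  58.8] [58. 48.] 89.4
well [446. 263.] [643.1 202.1] [55.6 55.9] 8.7
red [540. 264.] [  39   42 1058] [627.2 290.1  37. ]
red [ 43. 330.] [  92   69 1640] [ 699.  -171.5   37. ]
blue [158. 236.] [  55   54 2173] [596.3 -26.2  37. ]
amber [  6. 215.] [ 15  48 537] [ 582.3 -177.5   37. ]
amber [  4. 284.] [ 16  32 196] [ 652.2 -209.    37. ]
amber [190. 323.] [ 17  56 387] [667.6 -11.2  37. ]
amber [374. 325.] [ 16  56 411] [669.7 130.9  37. ]
amber [ 91. 347.] [ 24  42 395] [ 708.1 -114.8   37. ]
```

arm_command(plan="-1 0 0 0.25 0; -1 0 0 0.4 0; -1 0 0 0.5 0; -1 0 0 0.55 0; -1 0 0 0.575 0; -1 0 0 0.575 0; -1 0 0 0.575 0")

```text
time: 27.33
ee_pos: [596.2, 59.0, 43.0]
eef_rot: [0.0, 3.14, -0.0]
force: [-0.3, 0.3, -1.6]
width: 0.508
gripper_force: 30.0
```

arm_command(plan="0.6 0 0 0 0; 0.6 0 0 0 0; 0.6 0 0 0 0; 0.6 0 0 0 0; 0.6 0 0 0 0; 0.6 0 0 0 0; 0.6 0 0 0 0")

```text
time: 27.92
ee_pos: [595.5, 59.0, 42.3]
eef_rot: [-0.0, -3.142, 0.0]
force: [-0.3, -0.0, 0.1]
width: 0.803
gripper_force: 0.0
```

arm_command(plan="0.6 0 0 -0.3 0; 0.6 0 0 -0.7 0; 0.6 0 0 -1 0; 0.6 0.4 0 -1 0; 0.6 0.8 0 -1 0; 0.6 1 0 -1 0; 0.6 1 0 -1 0")

```text
time: 28.5
ee_pos: [489.3, 59.3, 141.9]
eef_rot: [0.0, -3.136, -0.0]
force: [-1.4, -0.1, 0.6]
width: 0.803
gripper_force: 0.0
```

arm_command(plan="0.6 0.3 0 -0.3 0; 0.6 0.6 0 -0.6 0; 0.6 0.6 0 -1 0; 0.6 0.6 0 -1 0; 0.6 0.6 0 -1 0; 0.6 0.6 0 -1 0; 0.6 0.6 0 -1 0")

```text
time: 29.08
ee_pos: [435.5, 59.0, 241.3]
eef_rot: [-0.0, -3.14, 0.0]
force: [-0.3, 0.4, -0.3]
width: 0.801
gripper_force: 0.0
```

```bash
python3 tray.py w11
python3 - <<'E'
from h import *
d=img('scene'); a=cv2.resize(d['color'][130:360,130:460],None,fx=2.3,fy=2.3)
cv2.imwrite('pics/s2.png',a[:,:,::-1])
E
```

```text
[435.2  59.  241. ]
red [ 32. 319.] [  67   77 1826] [ 643.3 -350.2   37. ]
blue [284. 308.] [ 30  12 231] [583.5  63.   37. ]
blue [217. 307.] [ 20  10 151] [583.8 -20.9  37. ]
blue [249. 352.] [ 23  21 364] [656.2  16.4  37. ]
amber [143. 320.] [ 23  55 592] [ 613.3 -127.6   37. ]
amber [420. 321.] [ 23  55 609] [614.3 249.1  37. ]
```

View pics/w11.png

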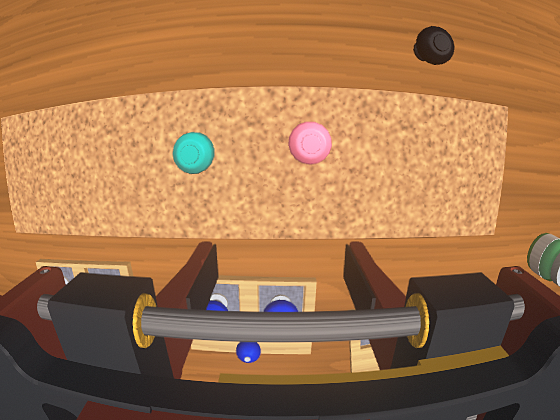

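View pics/s2.png

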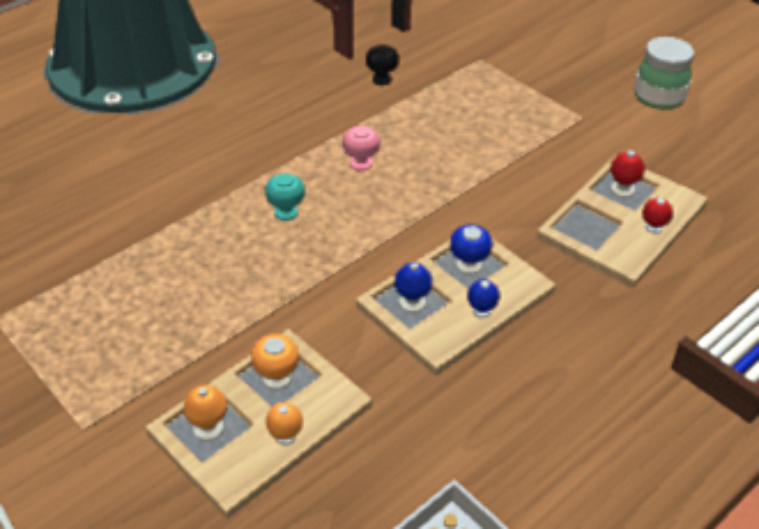

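The scene crop shows all five knobs upright and centred in wells of their own colour. The wrist view shows only the turquoise, pink and black look-alikes left in place, with the gripper clear of everything. Handing in.

```bash
python3 -c "
from workcell import workorder
print(workorder.hand_in())"
```

```text
the job is handed in; nothing more can be done
None
```

All five knobs stand upright in the wells of their own colour's trays, the jar, jacks and look-alikes were left alone, and I handed the job in at about 29 s; it returned no verdict.

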